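Load the vial into the turbidity meter and click its light shield shut

ROBOT

A 7-joint arm with a two-finger parallel gripper is mounted at the origin on a cart in front of the work surface, level with it; the furniture and walls round the work are solid. World frame = base frame: x ahead of the robot, y to its left, z up, the work surface at z = 0. Lengths are in mm, angles in rad, forces in N, time in s.
With the tool pointing down it reaches from about 425 to 875 mm from the base axis. Payload 9.9 kg.
Tool frame: the origin (TCP) lies midway between the tips of the shut fingers; the grasp point (between the pads) lies 19 mm behind it (ctrl.tcp_to_grasp is the distance from the TCP to the grasp point, in mm); z points along the fingers, y is the line along which they close (so a half turn about z gives the same grasp; the last joint's range is limited). The gripper opens to 85 mm and grips with 20 to 120 N. Pads are 22 mm wide; open, the fingers measure 114 mm over their backs; the gripper's body (76 mm by 85 mm) begins 54 mm behind the grasp point. The pads swing forward as they close: fully open they stand 13 mm farther back than shut.
Start: joints at [-1.208, 0.576, 0.025, 1.437, -0.015, 1.129, -0.057], TCP at [291.649, 608.745, 231.289] pointing down, gripper open.
Joint ranges: [-2.76, 2.76], [-0.34, 2.15], [-1.52, 1.57], [0.19, 2.46], [-1.09, 4.23], [0.17, 1.99], [-2.82, 2.82]. Speed limits (rad/s): [2.22, 2.22, 3.01, 3.01, 3.14, 3.14, 3.14].

INTERFACE

Orientations are given as a unit quaternion [w, x, y, z].
In Python, from rig import ctrl gives the robot as it stands.
- The arm moves only by the tool servo_tool, never from a script. Its argument "plan" is a list of rows, each an object of numbers: "grip": the opening in per cent of the stroke, from 0 (shut) to 100 (fully open); "x", "y", "z": the shift along the tool's x, y, z in m; "roll": the turn about the tool's z in units of 5 degrees (1.0 is 5 degrees). In form: [{"grip": .., "x": .., "y": .., "z": .., "roll": ..}, ...]. A call has 1 to 10 rows; each row is the pose to reach, as a shift and turn from the pose commanded when the call began, along the tool's axes at that moment; what a row does not reach only later rows make up. A row lasts 1/12 s, in which the tool goes at most 41.7 mm and 7.16 degrees, less where a joint would pass 70% of its speed; a pose out of reach is approached as far as the arm can. A call with a gripper value outside its range is refused whole. The fingers move at their own pace and stop on an object; "force" is the grip in N (left out, the last holds). Time passes only in rows, so rows that repeat a pose let the fingers close. It gives the time, the measured TCP pose, the force, the opening and the grip force at its end, in the units of the state.
- ctrl.read_state(): the state, without advancing time (a new reading comes with each control period).
- ctrl.grab_frame(name): name is "scene" or "top" or "wrist"; returns a dict with "image" (384x512x3 uint8, blue, green, red), "K" (3x3 intrinsics, pixels), "k1" (the pictures are not rectified: a ray, as slopes to the right and down, at radius r is drawn at 1 + k1 r^2 times it, then the intrinsics apply), "cam_to_world" (4x4, takes a point from camera to world coordinates); the wrist camera has in their place "hand_eye" (4x4, takes a point from camera to tool coordinates, whose origin is the TCP and whose axes are the flange's). Camera axes: x right, y up, looking along -z (the intrinsics and any distortion apply to the point x, -y, -z); pixel columns grow to the right and rows downward; lengths in mm; the calibration is good to about 2 mm. A picture is of the moment at which its call begins: read the wrist's pose just before it. There is no depth.
- ctrl.close_job(): hands the job in; it is judged then, once.
Trained networks look in the newest picture that a camera, given by its name, has taken for a name from the list of things; names that differ only in an ending like _2 or _b are one class to them, and where a whole thing is asked for, a point or a joint stands for the part that bears it (a point fixed in the world has none). Each returns a list of dicts, best first, with "p" (0 to 1); they miss things now and then, are a little off and sometimes report something else, mostly with a low value. They report only what shows in the picture. A call takes as long as a camera call. They do not tell look-alikes from the thing itself.
- ctrl.outline_of(camera, thing): "pixels" (384x512 bool, what is visible of it) and "centre" ([column, row] in pixels, amid what is visible of it).
The state is a dict: "time": time; "joint_positions": joint angles; "joint_vel": joint speeds; "effort": joint torques, N m; "position": TCP position; "eef_rot": TCP orientation; "force": force on the tool from outside, world axes, zero at the start; "wrist_torque": the same for the moment, N m; "gripper_width": finger opening in mm; "gripper_force": force on a finger pad.
Only numpy, scipy, OpenCV 4.12 (cv2) and the standard library are available. Lean on these libraries where they do the work, as an engineer would, in place of code of your own. Each camera call takes 0.05 s, during which the arm holds its last target. There are 200 camera calls.

TASK

Take the small capped sample vial from the bench, keep it upright and set it fully home in the round well of the turbidity meter. Then swing the meter's sprung light-shield lid over it and press the lid's free edge down until the spring catch clicks and holds it, feeling for the click and easing off at once: pressing on hard against the seal cracks the shield. Leave the other things on the bench where they stand.

Things in the scene. Friction and masses are not known exactly. Their poses are not given: they have to be found in the camera images.
- vial: sample vial, 54 mm tall: black screw cap 32 mm wide and 18 mm tall on a clear glass body 24 mm wide; stands upright on the bench; origin at the centre of its underside, z up; 25 to 60 g
- meter: bench turbidity meter, 180 deep x 151 wide, flat deck 60 mm above the bench, fixed; origin under its middle on the bench; -x is its front (sloping panel), +x the hinge side, z up
- well (a point): centre of the well's mouth, level with the deck, 37 mm behind the meter's middle; a round well 27 mm wide and 22 mm deep below the deck, its top 4 mm a steel lead-in cone that opens to 34 mm; a vial fully home stands out 32 mm. Axes as the meter
- lid_hinge (a point): middle of the lid's hinge pin, 85 mm behind the meter's middle and 63 mm above the bench; the pin runs along the meter's y. Axes as the meter
- lid_press (a point): ribbed thumb spot on the outside of the black lid, 8 mm from its free edge. The lid is a hollow box 95 long, 90 wide, 40 high; in its frame (x back to the hinge, z outward) this point lies at [-87, 0, 40] mm from the hinge pin. Press here: the hook resists up to about 10 N, gives way and clicks; more than 18 N on the lid or the meter cracks it
- lid (a joint): lid angle, rad: 0 shut, grows as it opens, about 1.6 wide open. A weak spring (1 to 2 N at the free edge) throws it wide open unless the catch holds it. The steel hook first resists somewhere between 0.125 and 0.04; about 5 mm lower at the edge the force falls to nothing as it clicks, then the seal stops the lid stiffly. Hook and seal sit up to 3.5 mm higher or lower from meter to meter, unmeasured
- small_beaker: small glass beaker, 44 mm wide, 56 mm tall, bystander; origin under its middle
- stopper: tapered rubber stopper, 34 mm wide, 30 mm tall, bystander; origin under its middle
- bench_timer: flat bench timer, 58 x 66 x 19 mm, bystander; origin under its middle
Mind the look-alikes: they are no part of the job. There is more than one size of the vial; the job needs the smaller.

How it is judged (in metres and radians):
On the way, in this order (a step that is already met when the one before it is completed fails the run):
1. the vial stands fully home in the well, let go, with the lid still open (horizontal distance between vial and well below 0.004 m and z of vial in the frame of well below -0.0195 m and angle between vial's own z axis and vertical below 0.12 rad and contact force between the fingers and vial below 0.1 N and value of joint lid above 0.8 rad), for 0.2 s.
2. the lid is swung down onto its catch (value of joint lid below 0.15 rad), for 0.1 s.
At the end, for the whole second after the job is handed in: The vial stands in the well within 4 mm of its axis, at least 19.5 mm deep and within 7 degrees of upright; the lid is held shut by its catch (angle below 0.06 rad) and still (value of joint lid below 0.06 rad and velocity of joint lid below 0.05 rad/s and horizontal distance between vial and well below 0.004 m and z of vial in the frame of well below -0.0195 m and angle between vial's own z axis and vertical below 0.12 rad); the robot touches nothing.
It fails at once if the robot presses on the meter or its lid with more than 18 N (contact force between any of the fingers, the arm and meter above 18 N).
It fails at once if the vial is tipped by more than 40 degrees (angle between vial's own z axis and vertical above 0.7 rad).
It fails at once if the beaker, the stopper or the timer is pushed more than 20 mm away (distance of any of small_beaker, stopper, bench_timer from where it was at the start of the episode above 0.02 m).
It also fails if it takes over 70 s, if anything falls off the work surface, if the arm or the gripper's body presses on something with over 40 N, if the wrist force passes 120 N, or if a joint passes its speed limit or range.

## Working session

There is one attempt and no reset: what is moved stays moved. The work goes in short steps, Python scripts to look and compute and a tool call to move; the robot and the scene stay as the last step left them, time stands still between calls to the robot, and variables do not carry over. Pictures are saved under pics/ and viewed, at most 10 in all, crops included, and the job is handed in when it is done.

Besides the shell and the picture viewer there is one more tool, called in YAML: its name, and indented under it one key for each argument. servo_tool: Moves the arm, as the interface text tells. Its arguments: {"type":"object","properties":{"plan":{"type":"array"},"force":{"type":"number"}},"required":["plan"]}

```bash
mkdir -p pics; cat > h.py <<'E'
import numpy as np, cv2
from rig import ctrl
from scipy.spatial.transform import Rotation as R
def T_tool(s=None):
    s=s or ctrl.read_state(); q=s["eef_rot"]; T=np.eye(4); T[:3,:3]=R.from_quat([q[1],q[2],q[3],q[0]]).as_matrix(); T[:3,3]=s["position"]; return T
def grab(n):
    T=T_tool(); f=ctrl.grab_frame(n)
    f["M"]=np.array(f["cam_to_world"]) if n!="wrist" else T@np.array(f["hand_eye"]); return f
def ray(f,px):
    K=np.array(f["K"]); k=f["k1"]
    p=cv2.undistortPoints(np.array([[px]],float),K,np.array([k,0,0,0],float))[0,0]
    d=f["M"][:3,:3]@np.array([p[0],-p[1],-1]); return f["M"][:3,3],d
def atz(f,px,z):
    o,d=ray(f,px); return o+d*(z-o[2])/d[2]
def proj(f,P):
    c=np.linalg.inv(f["M"])@np.append(P,1); K=np.array(f["K"])
    x,y=c[0]/-c[2],-c[1]/-c[2]; s=1+f["k1"]*(x*x+y*y)
    return K[:2,:2]@[x*s,y*s]+K[:2,2]
E
python3 - <<'E'
from h import *
ims=[]
for n in ["scene","top"]:
    f=grab(n); ims.append(f["image"]); print(n,np.round(f["M"],2).tolist(),np.array(f["K"]).tolist(),f["k1"])
    for t in ["vial","meter","lid_press","small_beaker","stopper","bench_timer"]:
        for o in ctrl.outline_of(n,t):
            ys,xs=np.nonzero(o["pixels"]); print(t,round(o["p"],2),np.round(o["centre"]),[xs.min(),xs.max(),ys.min(),ys.max()] if len(xs) else 0, np.round(atz(f,o["centre"],30)))
cv2.imwrite("pics/a.png",cv2.resize(np.vstack(ims),None,fx=.78,fy=.78) if 0 else ims[0]); cv2.imwrite("pics/b.png",ims[1])
print(ctrl.tcp_to_grasp)
E
```

```text
scene [[0.43, 0.62, -0.65, -95.61], [-0.9, 0.3, -0.31, -291.8], [0.01, 0.72, 0.69, 746.2], [0.0, 0.0, 0.0, 1.0]] [[400.23680131413386, 0.0, 254.63624375387602], [0.0, 400.23680131413386, 187.8589326159954], [0.0, 0.0, 1.0]] -0.05654845521631913
vial 0.71 [184. 144.] [np.int64(174), np.int64(188), np.int64(134), np.int64(158)] [654. 291.  30.]
vial 0.48 [170. 163.] [np.int64(163), np.int64(175), np.int64(156), np.int64(175)] [562. 278.  30.]
meter 0.78 [251. 205.] [np.int64(207), np.int64(286), np.int64(140), np.int64(257)] [518.   8.  30.]
lid_press 0.57 [257. 160.] [np.int64(239), np.int64(278), np.int64(140), np.int64(185)] [679.  66.  30.]
small_beaker 0.59 [358. 269.] [np.int64(346), np.int64(369), np.int64(253), np.int64(283)] [ 446. -283.   30.]
stopper 0.56 [144. 202.] [np.int64(140), np.int64(152), np.int64(196), np.int64(211)] [409. 251.  30.]
bench_timer 0.63 [364. 238.] [np.int64(349), np.int64(382), np.int64(227), np.int64(252)] [ 536. -274.   30.]
bench_timer 0.37 [148. 202.] [np.int64(139), np.int64(152), np.int64(196), np.int64(211)] [413. 242.  30.]
top [[0.02, 1.0, -
[... 383 characters left out ...]
int64(148), np.int64(162)] [632. 286.  30.]
meter 0.83 [259. 199.] [np.int64(230), np.int64(290), np.int64(156), np.int64(242)] [510.   1.  30.]
lid_press 0.95 [252. 168.] [np.int64(236), np.int64(269), np.int64(158), np.int64(180)] [603.  23.  30.]
small_beaker 0.71 [355. 222.] [np.int64(345), np.int64(362), np.int64(215), np.int64(228)] [ 448. -285.   30.]
small_beaker 0.41 [250. 171.] [np.int64(236), np.int64(270), np.int64(157), np.int64(181)] [594.  28.  30.]
stopper 0.44 [175. 224.] [np.int64(168), np.int64(179), np.int64(223), np.int64(233)] [429. 248.  30.]
bench_timer 0.95 [352. 190.] [np.int64(337), np.int64(362), np.int64(174), np.int64(199)] [ 543. -275.   30.]
18.700000000000003
```

```bash
python3 - <<'E'
import cv2,numpy as np
a=cv2.imread("pics/a.png");b=cv2.imread("pics/b.png")
c1=cv2.resize(a[120:270,130:300],(510,450),interpolation=3)
c2=cv2.resize(b[135:255,150:250],(280,336),interpolation=3)
c3=cv2.resize(b[145:255,215:305],(280,342),interpolation=3)
o=np.zeros((600,800,3),np.uint8);o[:450,:510]=c1;o[:300,515:765]=cv2.resize(c2,(250,300));o[300:,515:761]=cv2.resize(c3,(246,300))
cv2.imwrite("pics/c.png",o)
E
```

```text
(no output)
```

View pics/c.png

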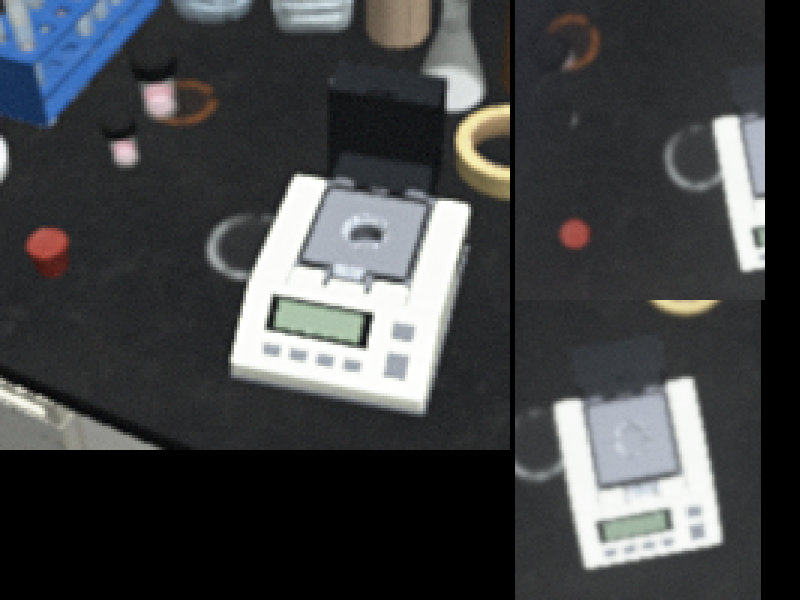

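View pics/a.png

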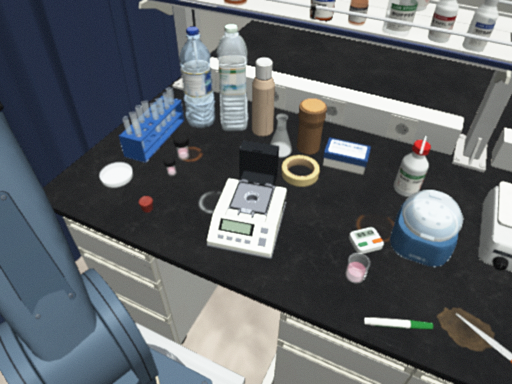

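Look-alikes: the larger vial is at scene (184,144) and the smaller at scene (170,163). The smaller one (12 px cap, about 32 mm at that range) fits the description, and the enlarged crop confirms it. The meter's lid is open, with the well at about scene (252,197).

```bash
python3 - <<'E'
from h import *
s=ctrl.read_state();T=T_tool(s);print(np.round(T,3))
f=grab("wrist");print(np.round(f["hand_eye"],2).tolist(),np.array(f["K"])[0],f["k1"])
t=np.array([555,270,230.]);d=T[:3,:3].T@(t-T[:3,3]);print("shift",d.round(1), s["gripper_width"])
E
```

```text
[[-9.02000e-01  4.32000e-01 -0.00000e+00  2.91643e+02]
 [ 4.32000e-01  9.02000e-01  0.00000e+00  6.08760e+02]
 [ 0.00000e+00  0.00000e+00 -1.00000e+00  2.31312e+02]
 [ 0.00000e+00  0.00000e+00  0.00000e+00  1.00000e+00]]
[[0.0, 0.95, 0.3, 76.46], [1.0, -0.0, -0.0, 0.66], [-0.0, 0.3, -0.95, -143.21], [0.0, 0.0, 0.0, 1.0]] [291.38913507   0.         255.91142199] -0.06592009017381195
shift [-383.9 -191.7    1.3] 85.3185935412488
```

servo_tool:
  plan:
    - {"x": -0.037,"y": -0.018}
    - {"x": -0.074,"y": -0.036}
    - {"x": -0.111,"y": -0.054}
    - {"x": -0.148,"y": -0.072}
    - {"x": -0.185,"y": -0.09}
    - {"x": -0.222,"y": -0.108}
    - {"x": -0.259,"y": -0.126}
    - {"x": -0.296,"y": -0.144}
    - {"x": -0.333,"y": -0.162}
    - {"x": -0.37,"y": -0.18}

```text
invalid input
```

servo_tool:
  plan:
    - {"x": -0.014,"y": -0.012,"z": 0.02}
    - {"x": -0.014,"y": -0.012,"z": 0.04}
    - {"x": -0.014,"y": -0.012,"z": 0.04}
    - {"x": -0.014,"y": -0.012,"z": 0.04}
    - {"x": -0.014,"y": -0.012,"z": 0.04}

```text
invalid input
```

```bash
python3 - <<'E'
from h import *
f=grab("wrist");T=T_tool();print(np.round(T,3))
o,d=0,0
for r in ctrl.outline_of("wrist","vial"):
    ys,xs=np.nonzero(r["pixels"]);print(round(r["p"],2),np.round(r["centre"]),xs.min(),xs.max(),ys.min(),ys.max(),atz(f,r["centre"],27).round(1))
cv2.imwrite("pics/d.png",f["image"])
E
```

```text
[[-9.02000e-01  4.32000e-01  0.00000e+00  2.91638e+02]
 [ 4.32000e-01  9.02000e-01 -0.00000e+00  6.08748e+02]
 [-0.00000e+00 -0.00000e+00 -1.00000e+00  2.31287e+02]
 [ 0.00000e+00  0.00000e+00  0.00000e+00  1.00000e+00]]
```

View pics/d.png

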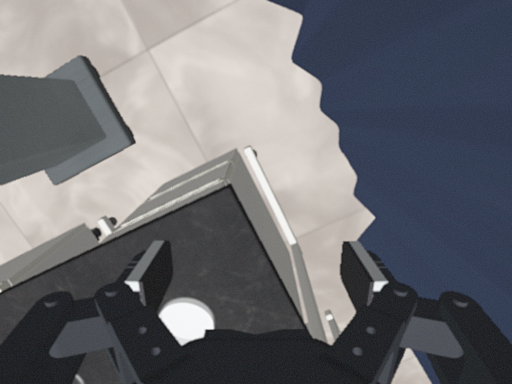

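The moves were refused, so the picture shows only the start pose (bench corner, white dish at 187,320). Every row needs all five keys.

servo_tool:
  plan:
    - {"grip": 100,"x": -0.037,"y": -0.018,"z": 0,"roll": 0}
    - {"grip": 100,"x": -0.074,"y": -0.036,"z": 0,"roll": 0}
    - {"grip": 100,"x": -0.111,"y": -0.054,"z": 0,"roll": 0}
    - {"grip": 100,"x": -0.148,"y": -0.072,"z": 0,"roll": 0}
    - {"grip": 100,"x": -0.185,"y": -0.09,"z": 0,"roll": 0}
    - {"grip": 100,"x": -0.222,"y": -0.108,"z": 0,"roll": 0}
    - {"grip": 100,"x": -0.259,"y": -0.126,"z": 0,"roll": 0}
    - {"grip": 100,"x": -0.296,"y": -0.144,"z": 0,"roll": 0}
    - {"grip": 100,"x": -0.333,"y": -0.162,"z": 0,"roll": 0}
    - {"grip": 100,"x": -0.37,"y": -0.18,"z": 0,"roll": 0}

```text
time: 1.68
position: [548.6, 284.8, 231.6]
eef_rot: [0.0, 0.222, 0.975, 0.0]
force: [0.6, 0.3, 0.3]
gripper_width: 85.8
gripper_force: 0.0
```

servo_tool:
  plan:
    - {"grip": 100,"x": -0.014,"y": -0.012,"z": 0.02,"roll": 0}
    - {"grip": 100,"x": -0.014,"y": -0.012,"z": 0.04,"roll": 0}
    - {"grip": 100,"x": -0.014,"y": -0.012,"z": 0.04,"roll": 0}
    - {"grip": 100,"x": -0.014,"y": -0.012,"z": 0.04,"roll": 0}
    - {"grip": 100,"x": -0.014,"y": -0.012,"z": 0.04,"roll": 0}

```text
time: 2.1
position: [554.8, 271.1, 192.2]
eef_rot: [0.0, 0.221, 0.975, 0.001]
force: [0.3, -0.5, 0.5]
gripper_width: 85.2
gripper_force: 0.0
```

```bash
python3 - <<'E'
from h import *
f=grab("wrist");T=T_tool();print(np.round(T,3))
for r in ctrl.outline_of("wrist","vial"):
    ys,xs=np.nonzero(r["pixels"]);print(round(r["p"],2),np.round(r["centre"]),xs.min(),xs.max(),ys.min(),ys.max(),atz(f,r["centre"],27).round(1))
cv2.imwrite("pics/d2.png",f["image"])
E
```

```text
[[-9.03000e-01  4.30000e-01  1.00000e-03  5.54976e+02]
 [ 4.30000e-01  9.03000e-01  1.00000e-03  2.71253e+02]
 [-0.00000e+00  2.00000e-03 -1.00000e+00  1.92504e+02]
 [ 0.00000e+00  0.00000e+00  0.00000e+00  1.00000e+00]]
0.83 [292. 234.] 273 316 205 258 [641.8 278.4  27. ]
0.66 [256. 175.] 240 269 156 189 [558.4 270.8  27. ]
```

View pics/d2.png

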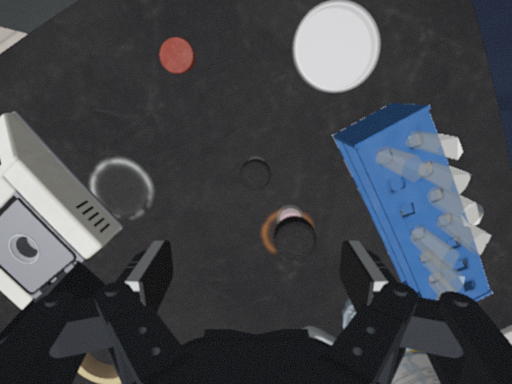

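The small cap circle is at (256,173) and the larger vial at (294,238). The well is visible at (27,248). Next I measure the small cap and go for the grasp.

```bash
python3 - <<'E'
from h import *
f=grab("wrist");T=T_tool()
f["image"]=cv2.imread("pics/d2.png")
r=[r for r in ctrl.outline_of("wrist","vial") if abs(r["centre"][0]-256)<12][0]
ys,xs=np.nonzero(r["pixels"]);c=[(xs.min()+xs.max())/2,(ys.min()+ys.max())/2];print(c,xs.min(),xs.max(),ys.min(),ys.max())
for px in (c,[256,173]):
    P=atz(f,px,50);print(P.round(1),(T[:3,:3].T@(P-T[:3,3])).round(1))
g=cv2.resize(f["image"][130:215,210:305],(760,680),interpolation=3)
cl=cv2.createCLAHE(6,(4,4)).apply(cv2.cvtColor(g,cv2.COLOR_BGR2GRAY));cv2.imwrite("pics/e.png",cv2.resize(cl,(600,537)))
E
```

```text
[np.float64(253.5), np.float64(172.5)] 239 268 157 188
[550.3 272.1  50. ] [  4.9  -1.3 142.5]
[551.9 274.2  50. ] [  4.4   1.3 142.5]
```

View pics/e.png

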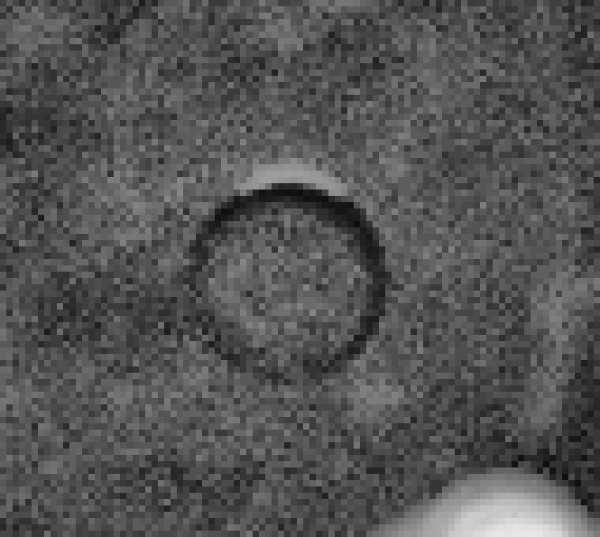

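servo_tool:
  plan:
    - {"grip": 100,"x": 0.003,"y": 0.001,"z": 0.035,"roll": 0}
    - {"grip": 100,"x": 0.003,"y": 0.001,"z": 0.07,"roll": 0}
    - {"grip": 100,"x": 0.003,"y": 0.001,"z": 0.105,"roll": 0}
    - {"grip": 100,"x": 0.003,"y": 0.001,"z": 0.13,"roll": 0}
    - {"grip": 100,"x": 0.003,"y": 0.001,"z": 0.15,"roll": 0}
    - {"grip": 100,"x": 0.003,"y": 0.001,"z": 0.16,"roll": 0}
    - {"grip": 100,"x": 0.003,"y": 0.001,"z": 0.16,"roll": 0}
    - {"grip": 100,"x": 0.003,"y": 0.001,"z": 0.16,"roll": 0}

```text
time: 2.97
position: [553.0, 272.3, 31.9]
eef_rot: [0.0, 0.221, 0.975, 0.0]
force: [0.9, 0.2, 1.7]
gripper_width: 84.9
gripper_force: 0.0
```

servo_tool:
  force: 25
  plan:
    - {"grip": 0,"x": 0,"y": 0,"z": 0,"roll": 0}
    - {"grip": 0,"x": 0,"y": 0,"z": 0,"roll": 0}
    - {"grip": 0,"x": 0,"y": 0,"z": 0,"roll": 0}
    - {"grip": 0,"x": 0,"y": 0,"z": 0,"roll": 0}
    - {"grip": 0,"x": 0,"y": 0,"z": 0,"roll": 0}
    - {"grip": 0,"x": 0,"y": 0,"z": 0,"roll": 0}
    - {"grip": 0,"x": 0,"y": 0,"z": 0,"roll": 0}
    - {"grip": 0,"x": 0,"y": 0,"z": 0,"roll": 0}
    - {"grip": 0,"x": 0,"y": 0,"z": 0,"roll": 0}
    - {"grip": 0,"x": 0,"y": 0,"z": 0,"roll": 0}

```text
time: 3.8
position: [553.2, 272.0, 32.1]
eef_rot: [0.0, 0.222, 0.975, 0.0]
force: [-0.7, -0.7, 6.4]
gripper_width: 29.8
gripper_force: 24.6
```

servo_tool:
  plan:
    - {"grip": 0,"x": 0,"y": 0,"z": -0.01,"roll": 0}
    - {"grip": 0,"x": 0,"y": 0,"z": -0.035,"roll": 0}
    - {"grip": 0,"x": 0,"y": 0,"z": -0.07,"roll": 0}
    - {"grip": 0,"x": 0,"y": 0,"z": -0.105,"roll": 0}
    - {"grip": 0,"x": 0,"y": 0,"z": -0.14,"roll": 0}
    - {"grip": 0,"x": 0,"y": 0,"z": -0.175,"roll": 0}
    - {"grip": 0,"x": 0,"y": 0,"z": -0.208,"roll": 0}
    - {"grip": 0,"x": -0.01,"y": -0.022,"z": -0.208,"roll": -1.3}
    - {"grip": 0,"x": -0.022,"y": -0.052,"z": -0.208,"roll": -2.6}
    - {"grip": 0,"x": -0.035,"y": -0.082,"z": -0.208,"roll": -3.9}

```text
time: 4.63
position: [548.4, 182.7, 240.5]
eef_rot: [0.001, 0.049, 0.999, 0.0]
force: [-0.2, -0.3, -1.4]
gripper_width: 30.2
gripper_force: 25.0
```

```bash
python3 - <<'E'
from h import *
T=T_tool();print(np.round(T,3),ctrl.read_state()["gripper_width"])
d=np.array([545,65,240])-T[:3,3];print((T[:3,:3].T@d).round(1))
E
```

```text
[[-9.95000e-01  9.80000e-02  1.00000e-03  5.48398e+02]
 [ 9.80000e-02  9.95000e-01  1.00000e-03  1.82728e+02]
 [-1.00000e-03  1.00000e-03 -1.00000e+00  2.40480e+02]
 [ 0.00000e+00  0.00000e+00  0.00000e+00  1.00000e+00]] 30.203429226278352
[  -8.2 -117.5    0.4]
```

servo_tool:
  plan:
    - {"grip": 0,"x": -0.002,"y": -0.03,"z": 0,"roll": -1.3}
    - {"grip": 0,"x": -0.004,"y": -0.06,"z": 0,"roll": -2.6}
    - {"grip": 0,"x": -0.006,"y": -0.09,"z": 0,"roll": -3.3}
    - {"grip": 0,"x": -0.008,"y": -0.117,"z": 0,"roll": -3.3}
    - {"grip": 0,"x": -0.008,"y": -0.117,"z": 0,"roll": -3.3}
    - {"grip": 0,"x": -0.008,"y": -0.117,"z": 0,"roll": -3.3}
    - {"grip": 0,"x": -0.008,"y": -0.117,"z": 0,"roll": -3.3}
    - {"grip": 0,"x": -0.008,"y": -0.117,"z": 0,"roll": -3.3}

```text
time: 5.3
position: [544.3, 67.0, 239.5]
eef_rot: [0.0, -0.091, 0.996, 0.0]
force: [-0.2, 1.3, -0.3]
gripper_width: 29.8
gripper_force: 24.9
```

```bash
python3 - <<'E'
from h import *
import pickle
f=grab("wrist");T=T_tool();print(np.round(T,3)); f["T"]=T
for n in ["vial","meter","lid_press"]:
  for r in ctrl.outline_of("wrist",n):
    ys,xs=np.nonzero(r["pixels"]);print(n,round(r["p"],2),np.round(r["centre"]),xs.min(),xs.max(),ys.min(),ys.max(),atz(f,r["centre"],60).round(1))
pickle.dump(f,open("f.pkl","wb"))
cv2.imwrite("pics/g.png",cv2.resize(f["image"],(800,600),interpolation=3))
E
```

```text
[[-9.83000e-01 -1.82000e-01  0.00000e+00  5.44300e+02]
 [-1.82000e-01  9.83000e-01  0.00000e+00  6.70470e+01]
 [-0.00000e+00  0.00000e+00 -1.00000e+00  2.39432e+02]
 [ 0.00000e+00  0.00000e+00  0.00000e+00  1.00000e+00]]
vial 0.87 [400. 256.] 379 426 232 279 [622.7 270.5  60. ]
vial 0.55 [256. 254.] 226 286 207 291 [652.4  89.   60. ]
vial 0.17 [201. 122.] 131 273 13 252 [ 5.041e+02 -3.000e-01  6.000e+01]
meter 0.72 [200. 122.] 131 273 12 252 [504.2  -1.4  60. ]
```

View pics/g.png

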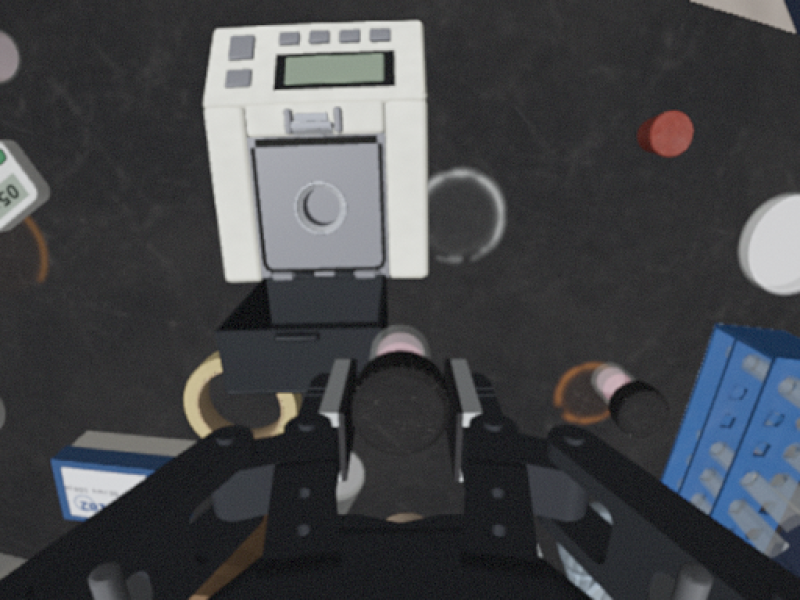

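The well mouth is at (320,208), with the meter aligned to within a degree or so. The lid is wide open behind it. The vial is held upright, with its cap at (399,400) and the bottom rim's top at y=325.

```bash
python3 - <<'E'
from h import *
import pickle
f=pickle.load(open("f.pkl","rb"));T=f["T"];s=1.5625
p=lambda u,v:atz(f,[u/s,v/s],60)
# refine well ring
im=f["image"];g=cv2.cvtColor(im,cv2.COLOR_BGR2GRAY)
crop=cv2.resize(g[110:156,180:230],None,fx=8,fy=8,interpolation=2)
w=p(320,208);print("well",w.round(1),"shift",(T[:3,:3].T@(w-T[:3,3])).round(1))
for a,b in [((225,281),(428,277)),((205,105),(427,100)),((225,281),(205,105)),((428,277),(427,100))]:
    A,B=p(*a),p(*b);d=B-A;print(np.degrees(np.arctan2(d[1],d[0])).round(2),np.linalg.norm(d).round(1),A.round(),B.round())
print("tool x ang",np.degrees(np.arctan2(T[1,0],T[0,0])))
def ring(z,r,dx,dy=0):
    a=np.linspace(0,2*np.pi,73);P=np.array([proj(f,(T@[dx+r*np.cos(t),dy+r*np.sin(t),z,1])[:3])*s for t in a]);return P[:,0].min().round(1),P[:,0].max().round(1),P[:,1].min().round(1),P[:,1].max().round(1)
for dx in(-4,0,4): print(dx,"bottom",ring(32,12,dx),"cap",ring(-22,16,dx))
# well ring prediction
def wring(r,dx,dy):
    P=np.array([proj(f,w+[dx+r*np.cos(t),dy+r*np.sin(t),0])*s for t in np.linspace(0,6.28,60)]);return P.min(0).round(1),P.max(0).round(1)
print(wring(17,0,0))
v=np.vstack([cv2.resize(im[110:160,180:235],(440,400),interpolation=3)])
v2=cv2.resize(im[200:300,215:300],(340,400),interpolation=3);v2=cv2.convertScaleAbs(v2,alpha=2.2)
cv2.imwrite("pics/i.png",np.hstack([v,v2]))
E
```

```text
well [515.6   5.7  60. ] shift [ 39.5 -55.2 179.4]
101.66 150.5 [581. -57.  60.] [551.  90.  60.]
101.18 148.8 [461. -80.  60.] [432.  66.  60.]
-168.99 122.7 [581. -57.  60.] [461. -80.  60.]
-168.19 121.5 [551.  90.  60.] [432.  66.  60.]
tool x ang -169.48848837324388
-4 bottom (np.float64(369.0), np.float64(426.1), np.float64(325.9), np.float64(378.1)) cap (np.float64(345.0), np.float64(448.6), np.float64(379.2), np.float64(468.4))
0 bottom (np.float64(368.8), np.float64(426.3), np.float64(316.8), np.float64(369.7)) cap (np.float64(344.4), np.float64(449.1), np.float64(367.0), np.float64(458.0))
4 bottom (np.float64(368.6), np.float64(426.5), np.float64(307.5), np.float64(361.2)) cap (np.float64(343.9), np.float64(449.6), np.float64(354.6), np.float64(447.4))
(array([296. , 183.3]), array([344.1, 232. ]))
```

View pics/i.png

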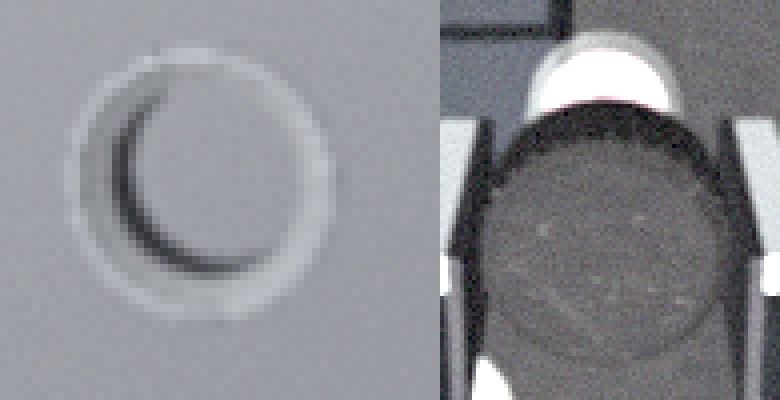

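servo_tool:
  plan:
    - {"grip": 0,"x": 0.02,"y": -0.026,"z": 0,"roll": 0}
    - {"grip": 0,"x": 0.043,"y": -0.056,"z": 0,"roll": -0.2}
    - {"grip": 0,"x": 0.043,"y": -0.056,"z": 0.03,"roll": -0.2}
    - {"grip": 0,"x": 0.043,"y": -0.056,"z": 0.06,"roll": -0.2}
    - {"grip": 0,"x": 0.043,"y": -0.056,"z": 0.09,"roll": -0.2}
    - {"grip": 0,"x": 0.043,"y": -0.056,"z": 0.115,"roll": -0.2}
    - {"grip": 0,"x": 0.043,"y": -0.056,"z": 0.132,"roll": -0.2}
    - {"grip": 0,"x": 0.043,"y": -0.056,"z": 0.132,"roll": -0.2}
    - {"grip": 0,"x": 0.043,"y": -0.056,"z": 0.132,"roll": -0.2}
    - {"grip": 0,"x": 0.043,"y": -0.056,"z": 0.132,"roll": -0.2}

```text
time: 6.33
position: [512.9, 3.0, 108.2]
eef_rot: [0.001, -0.099, 0.995, -0.0]
force: [-0.3, 0.0, -1.1]
gripper_width: 30.2
gripper_force: 25.0
```

```bash
python3 - <<'E'
from h import *
f=grab("wrist");s=grab("scene");print(np.round(T_tool(),3)[:,3],ctrl.read_state()["force"])
a=cv2.resize(f["image"][110:300,160:350],(500,500),interpolation=3)
b=cv2.resize(s["image"][130:220,225:285],(300,450),interpolation=3)
b=np.vstack([b,np.zeros((50,300,3),np.uint8)]);cv2.imwrite("pics/j.png",np.hstack([cv2.convertScaleAbs(a,alpha=1.3),b]))
E
```

```text
[513.122   2.96  108.637   1.   ] [-0.2298465  -0.26938768 -0.02877783]
```

View pics/j.png

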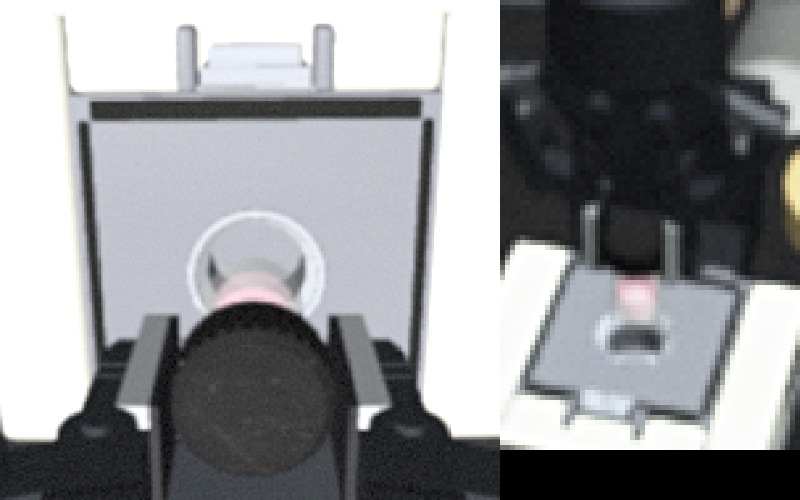

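```bash
python3 - <<'E'
from h import *
f=grab("wrist");T=T_tool();k=500/190
def ring(z,r,dx,dy):
    P=np.array([(proj(f,(T@[dx+r*np.cos(t),dy+r*np.sin(t),z,1])[:3])-[160,110])*k for t in np.linspace(0,6.28,73)]);return P.min(0).round(1),P.max(0).round(1)
zd=T[2,3]-60
for r in (17,18.5):
  for dx in (-3,0,3):print("well",r,dx,ring(zd,r,dx,0))
for dx in (-3,0,3):print("vial",dx,ring(32,12,dx,0),ring(-22,15.5,dx,0))
r=max(ctrl.outline_of("wrist","vial"),key=lambda r:r["pixels"][230:280,240:270].sum());ys,xs=np.nonzero(r["pixels"]);print((xs.min()-160)*k,(xs.max()-160)*k,(ys.min()-110)*k,(ys.max()-110)*k)
E
```

```text
well 17 -3 (array([185.4, 214.8]), array([311.4, 331.8]))
well 17 0 (array([185.1, 203.9]), array([311.7, 322. ]))
well 17 3 (array([184.8, 192.9]), array([312., 312.]))
well 18.5 -3 (array([179.8, 209.3]), array([317. , 336.7]))
well 18.5 0 (array([179.5, 198.4]), array([317.3, 326.9]))
well 18.5 3 (array([179.2, 187.3]), array([317.6, 317. ]))
vial -3 (array([199.9, 255.1]), array([296.3, 343.5])) (array([161.8, 345.9]), array([331.4, 492.4]))
vial 0 (array([199.7, 243.5]), array([296.5, 332.8])) (array([161.1, 330.5]), array([332. , 479.2]))
vial 3 (array([199.4, 231.9]), array([296.7, 322. ])) (array([160.5, 314.9]), array([332.6, 465.8]))
173.6842105263158 331.5789473684211 257.89473684210526 476.3157894736842
```

servo_tool:
  plan:
    - {"grip": 0,"x": 0,"y": 0.001,"z": 0.006,"roll": 0}
    - {"grip": 0,"x": 0,"y": 0.001,"z": 0.012,"roll": 0}
    - {"grip": 0,"x": 0,"y": 0.001,"z": 0.016,"roll": 0}
    - {"grip": 0,"x": 0,"y": 0.001,"z": 0.02,"roll": 0}
    - {"grip": 0,"x": 0,"y": 0.001,"z": 0.024,"roll": 0}
    - {"grip": 0,"x": 0,"y": 0.001,"z": 0.028,"roll": 0}
    - {"grip": 0,"x": 0,"y": 0.001,"z": 0.028,"roll": 0}

```text
time: 7.12
position: [511.7, 3.7, 78.4]
eef_rot: [-0.001, -0.099, 0.995, 0.0]
force: [-0.1, -0.1, -0.4]
gripper_width: 30.1
gripper_force: 25.0
```

servo_tool:
  plan:
    - {"grip": 0,"x": 0,"y": 0,"z": 0.003,"roll": 0}
    - {"grip": 0,"x": 0,"y": 0,"z": 0.006,"roll": 0}
    - {"grip": 0,"x": 0,"y": 0,"z": 0.008,"roll": 0}
    - {"grip": 0,"x": 0,"y": 0,"z": 0.009,"roll": 0}
    - {"grip": 0,"x": 0,"y": 0,"z": 0.009,"roll": 0}

```text
time: 7.53
position: [512.0, 3.7, 70.2]
eef_rot: [-0.0, -0.099, 0.995, -0.0]
force: [0.8, -0.3, 0.3]
gripper_width: 30.1
gripper_force: 25.0
```

servo_tool:
  plan:
    - {"grip": 0,"x": 0,"y": 0,"z": 0.001,"roll": 0}
    - {"grip": 45,"x": 0,"y": 0,"z": 0.001,"roll": 0}
    - {"grip": 60,"x": 0,"y": 0,"z": 0.001,"roll": 0}
    - {"grip": 60,"x": 0,"y": 0,"z": 0.001,"roll": 0}
    - {"grip": 60,"x": 0,"y": 0,"z": 0.001,"roll": 0}
    - {"grip": 60,"x": 0,"y": 0,"z": 0.001,"roll": 0}

```text
time: 8.03
position: [512.0, 3.7, 69.3]
eef_rot: [-0.0, -0.099, 0.995, -0.0]
force: [0.4, -0.3, 0.1]
gripper_width: 51.5
gripper_force: 0.0
```

servo_tool:
  plan:
    - {"grip": 60,"x": 0,"y": 0,"z": -0.02,"roll": 0}
    - {"grip": 60,"x": 0,"y": 0,"z": -0.05,"roll": 0}
    - {"grip": 60,"x": 0,"y": 0,"z": -0.085,"roll": 0}
    - {"grip": 60,"x": 0,"y": 0,"z": -0.12,"roll": 0}
    - {"grip": 60,"x": 0,"y": 0,"z": -0.15,"roll": 0}
    - {"grip": 60,"x": 0,"y": 0,"z": -0.15,"roll": 0}
    - {"grip": 60,"x": 0,"y": 0,"z": -0.15,"roll": 0}
    - {"grip": 60,"x": 0,"y": 0,"z": -0.15,"roll": 0}

```text
time: 8.7
position: [511.6, 3.7, 218.9]
eef_rot: [-0.0, -0.099, 0.995, -0.0]
force: [-0.7, 0.3, 0.6]
gripper_width: 50.7
gripper_force: 0.0
```

```bash
python3 - <<'E'
from h import *
import pickle
f=grab("wrist");f["T"]=T_tool();s=grab("scene");print(np.round(f["T"],3))
pickle.dump(f,open("f2.pkl","wb"))
for P in ([515.6,5.7,92],[515.6,5.7,60]): print("pred",proj(f,np.array(P)).round(1),proj(s,np.array(P)).round(1))
for n,c in (("wrist",f),("scene",s)):
  for r in ctrl.outline_of(n,"vial"):
    ys,xs=np.nonzero(r["pixels"]);print(n,round(r["p"],2),np.round(r["centre"]),xs.min(),xs.max(),ys.min(),ys.max())
b=cv2.resize(s["image"][130:230,215:295],(360,450),interpolation=3);a=cv2.resize(f["image"],(440,330))
cv2.imwrite("pics/k.png",np.hstack([np.vstack([a,np.zeros((120,440,3),np.uint8)]),b]))
E
```

```text
[[-9.80000e-01 -1.98000e-01 -2.00000e-03  5.11280e+02]
 [-1.98000e-01  9.80000e-01 -0.00000e+00  3.66600e+00]
 [ 2.00000e-03  0.00000e+00 -1.00000e+00  2.18325e+02]
 [ 0.00000e+00  0.00000e+00  0.00000e+00  1.00000e+00]]
pred [256. 185.] [251.2 187.6]
pred [256.  176.5] [251.2 197.2]
wrist 0.95 [257. 179.] 239 270 162 195
wrist 0.59 [441. 289.] 415 468 268 318
scene 0.59 [184. 144.] 173 188 133 159
scene 0.56 [250. 193.] 245 257 185 200
scene 0.24 [259. 162.] 239 278 141 185
```

View pics/k.png

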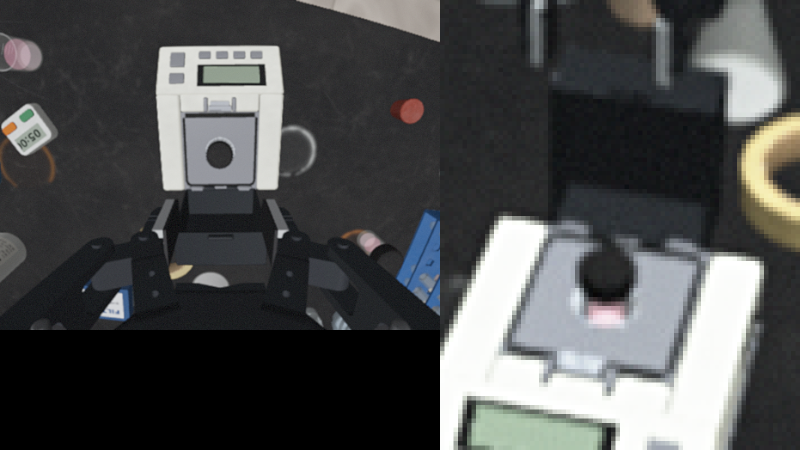

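The vial stands upright in the well (cap at scene (250,188)) with the lid open. I'll confirm its height by touching the cap lightly with shut fingers, expecting contact at z≈92.

servo_tool:
  plan:
    - {"grip": 0,"x": -0.003,"y": 0.001,"z": 0.02,"roll": 0}
    - {"grip": 0,"x": -0.003,"y": 0.001,"z": 0.05,"roll": 0}
    - {"grip": 0,"x": -0.003,"y": 0.001,"z": 0.08,"roll": 0}
    - {"grip": 0,"x": -0.003,"y": 0.001,"z": 0.105,"roll": 0}
    - {"grip": 0,"x": -0.003,"y": 0.001,"z": 0.117,"roll": 0}
    - {"grip": 0,"x": -0.003,"y": 0.001,"z": 0.12,"roll": 0}
    - {"grip": 0,"x": -0.003,"y": 0.001,"z": 0.12,"roll": 0}
    - {"grip": 0,"x": -0.003,"y": 0.001,"z": 0.12,"roll": 0}

```text
time: 9.57
position: [515.0, 5.4, 99.6]
eef_rot: [0.0, -0.099, 0.995, -0.0]
force: [0.0, -0.5, -0.1]
gripper_width: -0.2
gripper_force: 0.0
```

servo_tool:
  plan:
    - {"grip": 0,"x": 0,"y": 0,"z": 0.002,"roll": 0}
    - {"grip": 0,"x": 0,"y": 0,"z": 0.004,"roll": 0}
    - {"grip": 0,"x": 0,"y": 0,"z": 0.004,"roll": 0}
    - {"grip": 0,"x": 0,"y": 0,"z": 0.004,"roll": 0}

```text
time: 9.9
position: [514.9, 5.3, 95.7]
eef_rot: [0.0, -0.099, 0.995, -0.0]
force: [0.3, 0.1, 0.1]
gripper_width: -0.5
gripper_force: 0.0
```

servo_tool:
  plan:
    - {"grip": 0,"x": 0,"y": 0,"z": 0.001,"roll": 0}
    - {"grip": 0,"x": 0,"y": 0,"z": 0.002,"roll": 0}
    - {"grip": 0,"x": 0,"y": 0,"z": 0.003,"roll": 0}
    - {"grip": 0,"x": 0,"y": 0,"z": 0.003,"roll": 0}

```text
time: 10.23
position: [514.9, 5.4, 92.3]
eef_rot: [0.0, -0.099, 0.995, 0.0]
force: [0.3, -0.2, 0.8]
gripper_width: 0.1
gripper_force: 0.3
```

servo_tool:
  plan:
    - {"grip": 0,"x": 0,"y": 0,"z": 0.001,"roll": 0}
    - {"grip": 0,"x": 0,"y": 0,"z": 0.001,"roll": 0}

```text
time: 10.4
position: [515.9, 5.6, 92.0]
eef_rot: [0.001, -0.099, 0.995, 0.0]
force: [-0.7, 0.9, 7.0]
gripper_width: 0.1
gripper_force: 3.6
```

Contact at z=92.0, so the vial is fully home. Next I work out the lid path in the tool axes and check clearance to the flask behind the lid.

```bash
python3 - <<'E'
from h import *
s=grab("scene");T=T_tool()
b=atz(s,[281,153],0);print("flask base",b.round())
for h in (60,80,100,120,140): print(h,proj(s,b+[0,0,h]).round())
f=np.array([.98,.198,0]);w=np.array([515,5,0]);H=w+48*f+[0,0,63]
ft=T[:3,0];print("tool",T.round(3).tolist())
# press-point (corner) in tool-x (forward+) and z, relative to hinge ; TCP 11 behind
for th in (1.6,1.5,1.4,1.3,1.2,1.1,1.0,.9,.8,.7,.6,.5,.4,.3,.25,.2,.15,.125,.1,.08,.06,.04,.02,0):
    L=87;a=np.arctan2(40,L)+th;r=np.hypot(40,L);fw=r*np.cos(a)-11;z=63+r*np.sin(a)
    P=H-f*fw;P[2]=z;d=T[:3,:3].T@(P-T[:3,3]);print(th,"fw",round(fw,1),"z",round(z,1),"tool",d.round(1))
E
```

```text
flask base [773.  33.   0.]
60 [282. 137.]
80 [282. 131.]
100 [283. 125.]
120 [283. 119.]
140 [284. 113.]
tool [[-0.98, -0.198, 0.002, 515.736], [-0.198, 0.98, 0.0, 5.606], [-0.002, -0.0, -1.0, 91.965], [0.0, 0.0, 0.0, 1.0]]
1.6 fw -53.5 z 148.8 tool [-100.8   -0.4  -56.6]
1.5 fw -44.7 z 152.6 tool [-92.   -0.4 -60.4]
1.4 fw -35.6 z 155.5 tool [-82.9  -0.4 -63.4]
1.3 fw -26.3 z 157.5 tool [-73.6  -0.4 -65.4]
1.2 fw -16.8 z 158.6 tool [-64.   -0.4 -66.5]
1.1 fw -7.2 z 158.7 tool [-54.5  -0.4 -66.6]
1.0 fw 2.3 z 157.8 tool [-44.9  -0.4 -65.8]
0.9 fw 11.7 z 156.0 tool [-35.5  -0.4 -64. ]
0.8 fw 20.9 z 153.3 tool [-26.4  -0.4 -61.3]
0.7 fw 29.8 z 149.6 tool [-17.5  -0.4 -57.6]
0.6 fw 38.2 z 145.1 tool [ -9.1  -0.5 -53.2]
0.5 fw 46.2 z 139.8 tool [ -1.1  -0.5 -47.8]
0.4 fw 53.6 z 133.7 tool [  6.3  -0.5 -41.8]
0.3 fw 60.3 z 126.9 tool [ 13.1  -0.5 -35. ]
0.25 fw 63.4 z 123.3 tool [ 16.2  -0.5 -31.4]
0.2 fw 66.3 z 119.5 tool [ 19.1  -0.5 -27.6]
0.15 fw 69.0 z 115.6 tool [ 21.8  -0.5 -23.6]
0.125 fw 70.3 z 113.5 tool [ 23.1  -0.5 -21.6]
0.1 fw 71.6 z 111.5 tool [ 24.4  -0.5 -19.6]
0.08 fw 72.5 z 109.8 tool [ 25.3  -0.5 -17.9]
0.06 fw 73.4 z 108.1 tool [ 26.2  -0.5 -16.2]
0.04 fw 74.3 z 106.4 tool [ 27.1  -0.5 -14.5]
0.02 fw 75.2 z 104.7 tool [ 28.   -0.5 -12.8]
0 fw 76.0 z 103.0 tool [ 28.8  -0.5 -11.1]
```

servo_tool:
  plan:
    - {"grip": 0,"x": 0,"y": 0,"z": -0.03,"roll": 0}
    - {"grip": 0,"x": 0,"y": 0,"z": -0.065,"roll": 0}
    - {"grip": 0,"x": 0,"y": 0,"z": -0.1,"roll": 0}
    - {"grip": 0,"x": 0,"y": 0,"z": -0.138,"roll": 0}
    - {"grip": 0,"x": -0.035,"y": 0,"z": -0.138,"roll": 0}
    - {"grip": 0,"x": -0.07,"y": 0,"z": -0.138,"roll": 0}
    - {"grip": 0,"x": -0.105,"y": 0,"z": -0.138,"roll": 0}
    - {"grip": 0,"x": -0.13,"y": 0,"z": -0.138,"roll": 0}
    - {"grip": 0,"x": -0.13,"y": 0,"z": -0.138,"roll": 0}
    - {"grip": 0,"x": -0.13,"y": 0,"z": -0.138,"roll": 0}

```text
time: 11.28
position: [642.5, 31.4, 228.2]
eef_rot: [-0.001, -0.1, 0.995, 0.0]
force: [-0.4, -0.3, -0.2]
gripper_width: -0.0
gripper_force: 0.0
```

servo_tool:
  plan:
    - {"grip": 0,"x": 0,"y": 0,"z": 0.03,"roll": 0}
    - {"grip": 0,"x": 0,"y": 0,"z": 0.06,"roll": 0}
    - {"grip": 0,"x": 0,"y": 0,"z": 0.08,"roll": 0}
    - {"grip": 0,"x": 0,"y": 0,"z": 0.082,"roll": 0}
    - {"grip": 0,"x": 0,"y": 0,"z": 0.082,"roll": 0}
    - {"grip": 0,"x": 0,"y": 0,"z": 0.082,"roll": 0}

```text
time: 11.78
position: [642.4, 30.8, 148.7]
eef_rot: [0.001, -0.099, 0.995, -0.0]
force: [0.5, 0.8, -0.6]
gripper_width: 0.5
gripper_force: 0.0
```

servo_tool:
  plan:
    - {"grip": 0,"x": 0.014,"y": 0,"z": 0,"roll": 0}
    - {"grip": 0,"x": 0.028,"y": 0,"z": 0,"roll": 0}
    - {"grip": 0,"x": 0.037,"y": 0,"z": -0.002,"roll": 0}
    - {"grip": 0,"x": 0.046,"y": 0,"z": -0.004,"roll": 0}
    - {"grip": 0,"x": 0.055,"y": 0,"z": -0.006,"roll": 0}
    - {"grip": 0,"x": 0.055,"y": 0,"z": -0.006,"roll": 0}

```text
time: 12.28
position: [587.3, 19.6, 154.7]
eef_rot: [0.0, -0.099, 0.995, -0.0]
force: [-0.5, 0.0, 1.7]
gripper_width: -0.0
gripper_force: 0.1
```

servo_tool:
  plan:
    - {"grip": 0,"x": 0.01,"y": 0,"z": -0.002,"roll": 0}
    - {"grip": 0,"x": 0.0195,"y": 0,"z": -0.002,"roll": 0}
    - {"grip": 0,"x": 0.029,"y": 0,"z": -0.001,"roll": 0}
    - {"grip": 0,"x": 0.0385,"y": 0,"z": 0.001,"roll": 0}
    - {"grip": 0,"x": 0.0385,"y": 0,"z": 0.001,"roll": 0}

```text
time: 12.7
position: [548.0, 11.9, 151.9]
eef_rot: [-0.001, -0.099, 0.995, -0.0]
force: [-1.4, 0.4, 0.9]
gripper_width: -0.0
gripper_force: 0.3
```

```bash
python3 - <<'E'
from h import *
s=grab("scene");b=s["image"][110:240,205:305]
cv2.imwrite("pics/l.png",cv2.resize(b,(600,780)[:2] if 0 else (450,585),interpolation=3))
E
```

```text
(no output)
```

View pics/l.png

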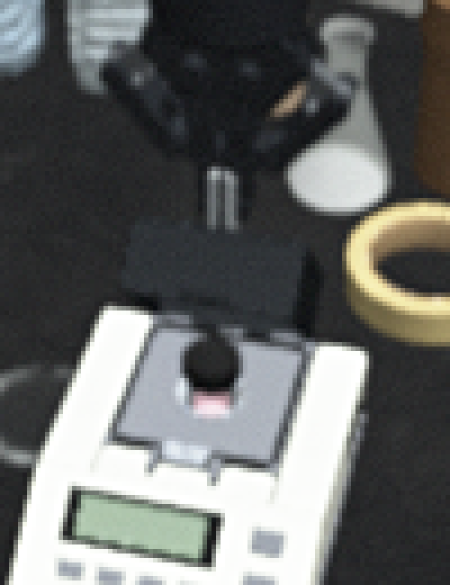

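The lid is half down with the fingertips on its outer face at (222,225), and the vial is standing in the well. I keep following the arc.

servo_tool:
  plan:
    - {"grip": 0,"x": 0.0067,"y": 0,"z": 0,"roll": 0}
    - {"grip": 0,"x": 0.0156,"y": 0,"z": 0.0025,"roll": 0}
    - {"grip": 0,"x": 0.024,"y": 0,"z": 0.007,"roll": 0}
    - {"grip": 0,"x": 0.032,"y": 0,"z": 0.012,"roll": 0}
    - {"grip": 0,"x": 0.0394,"y": 0,"z": 0.018,"roll": 0}
    - {"grip": 0,"x": 0.046,"y": 0,"z": 0.025,"roll": 0}
    - {"grip": 0,"x": 0.05,"y": 0,"z": 0.029,"roll": 0}
    - {"grip": 0,"x": 0.05,"y": 0,"z": 0.029,"roll": 0}

```text
time: 13.42
position: [500.0, 2.3, 122.3]
eef_rot: [-0.001, -0.099, 0.995, -0.0]
force: [-0.2, -0.6, 1.6]
gripper_width: 0.1
gripper_force: 0.6
```

servo_tool:
  plan:
    - {"grip": 0,"x": 0.002,"y": 0,"z": 0.002,"roll": 0}
    - {"grip": 0,"x": 0.004,"y": 0,"z": 0.004,"roll": 0}
    - {"grip": 0,"x": 0.005,"y": 0,"z": 0.006,"roll": 0}
    - {"grip": 0,"x": 0.005,"y": 0,"z": 0.006,"roll": 0}

```text
time: 13.75
position: [496.4, 1.6, 117.0]
eef_rot: [-0.0, -0.099, 0.995, -0.0]
force: [-0.3, 0.6, 1.4]
gripper_width: -0.3
gripper_force: 0.5
```

servo_tool:
  plan:
    - {"grip": 0,"x": 0.0005,"y": 0,"z": 0.0005,"roll": 0}
    - {"grip": 0,"x": 0.001,"y": 0,"z": 0.001,"roll": 0}
    - {"grip": 0,"x": 0.001,"y": 0,"z": 0.001,"roll": 0}

```text
time: 14.0
position: [495.8, 1.5, 116.3]
eef_rot: [0.0, -0.099, 0.995, 0.0]
force: [0.9, 0.0, 0.5]
gripper_width: -0.4
gripper_force: 0.4
```

servo_tool:
  plan:
    - {"grip": 0,"x": 0.0005,"y": 0,"z": 0.0005,"roll": 0}
    - {"grip": 0,"x": 0.0005,"y": 0,"z": 0.001,"roll": 0}
    - {"grip": 0,"x": 0.0005,"y": 0,"z": 0.001,"roll": 0}

```text
time: 14.25
position: [495.1, 1.3, 115.3]
eef_rot: [-0.0, -0.099, 0.995, -0.0]
force: [0.8, -0.3, 1.7]
gripper_width: 0.1
gripper_force: 0.5
```

servo_tool:
  plan:
    - {"grip": 0,"x": 0.0005,"y": 0,"z": 0.0005,"roll": 0}
    - {"grip": 0,"x": 0.0005,"y": 0,"z": 0.001,"roll": 0}
    - {"grip": 0,"x": 0.0005,"y": 0,"z": 0.001,"roll": 0}

```text
time: 14.5
position: [494.4, 1.2, 114.2]
eef_rot: [-0.0, -0.099, 0.995, -0.0]
force: [-0.1, 0.3, 1.2]
gripper_width: -0.0
gripper_force: 0.5
```

servo_tool:
  plan:
    - {"grip": 0,"x": 0.0005,"y": 0,"z": 0.0005,"roll": 0}
    - {"grip": 0,"x": 0.0005,"y": 0,"z": 0.001,"roll": 0}
    - {"grip": 0,"x": 0.0005,"y": 0,"z": 0.001,"roll": 0}

```text
time: 14.75
position: [493.9, 1.1, 113.2]
eef_rot: [-0.0, -0.099, 0.995, -0.0]
force: [-2.1, -0.4, 0.8]
gripper_width: 0.4
gripper_force: 0.7
```

servo_tool:
  plan:
    - {"grip": 0,"x": 0.0005,"y": 0,"z": 0.0005,"roll": 0}
    - {"grip": 0,"x": 0.0005,"y": 0,"z": 0.001,"roll": 0}
    - {"grip": 0,"x": 0.0005,"y": 0,"z": 0.001,"roll": 0}

```text
time: 15.0
position: [493.4, 1.0, 112.2]
eef_rot: [-0.0, -0.099, 0.995, -0.0]
force: [-0.5, -0.2, 1.6]
gripper_width: 0.1
gripper_force: 0.7
```

servo_tool:
  plan:
    - {"grip": 0,"x": 0.0005,"y": 0,"z": 0.0005,"roll": 0}
    - {"grip": 0,"x": 0.0005,"y": 0,"z": 0.001,"roll": 0}
    - {"grip": 0,"x": 0.0005,"y": 0,"z": 0.001,"roll": 0}

```text
time: 15.25
position: [493.0, 0.9, 111.2]
eef_rot: [-0.0, -0.099, 0.995, -0.0]
force: [-0.2, -0.1, 2.5]
gripper_width: 0.1
gripper_force: 0.8
```

servo_tool:
  plan:
    - {"grip": 0,"x": 0,"y": 0,"z": 0.0005,"roll": 0}
    - {"grip": 0,"x": 0,"y": 0,"z": 0.001,"roll": 0}
    - {"grip": 0,"x": 0,"y": 0,"z": 0.001,"roll": 0}

```text
time: 15.5
position: [493.0, 1.0, 110.2]
eef_rot: [-0.0, -0.099, 0.995, -0.0]
force: [-1.3, 0.7, 2.2]
gripper_width: 0.1
gripper_force: 0.8
```

servo_tool:
  plan:
    - {"grip": 0,"x": 0,"y": 0,"z": 0.0005,"roll": 0}
    - {"grip": 0,"x": 0,"y": 0,"z": 0.0005,"roll": 0}
    - {"grip": 0,"x": 0,"y": 0,"z": 0.0005,"roll": 0}

```text
time: 15.75
position: [493.2, 1.0, 109.8]
eef_rot: [0.0, -0.099, 0.995, -0.0]
force: [-1.2, -0.6, 1.6]
gripper_width: 0.1
gripper_force: 0.8
```

servo_tool:
  plan:
    - {"grip": 0,"x": 0,"y": 0,"z": 0.0005,"roll": 0}
    - {"grip": 0,"x": 0,"y": 0,"z": 0.001,"roll": 0}
    - {"grip": 0,"x": 0,"y": 0,"z": 0.001,"roll": 0}

```text
time: 16.0
position: [493.1, 1.0, 108.7]
eef_rot: [-0.0, -0.099, 0.995, -0.0]
force: [-1.8, -0.3, 0.9]
gripper_width: -0.4
gripper_force: 0.8
```

servo_tool:
  plan:
    - {"grip": 0,"x": 0,"y": 0,"z": 0.0005,"roll": 0}
    - {"grip": 0,"x": 0,"y": 0,"z": 0.0005,"roll": 0}
    - {"grip": 0,"x": 0,"y": 0,"z": 0.0005,"roll": 0}

```text
time: 16.25
position: [493.2, 1.0, 108.3]
eef_rot: [0.0, -0.099, 0.995, -0.0]
force: [-0.6, 0.1, 1.0]
gripper_width: -0.2
gripper_force: 0.8
```

servo_tool:
  plan:
    - {"grip": 0,"x": 0,"y": 0,"z": 0.0005,"roll": 0}
    - {"grip": 0,"x": 0,"y": 0,"z": 0.001,"roll": 0}
    - {"grip": 0,"x": 0,"y": 0,"z": 0.001,"roll": 0}

```text
time: 16.5
position: [493.0, 0.9, 107.4]
eef_rot: [-0.0, -0.099, 0.995, -0.0]
force: [-2.4, -1.1, 5.8]
gripper_width: -0.0
gripper_force: 2.7
```

servo_tool:
  plan:
    - {"grip": 0,"x": 0,"y": 0,"z": 0.0005,"roll": 0}
    - {"grip": 0,"x": 0,"y": 0,"z": 0.0005,"roll": 0}
    - {"grip": 0,"x": 0,"y": 0,"z": 0.0005,"roll": 0}

```text
time: 16.75
position: [492.8, 0.9, 106.9]
eef_rot: [-0.0, -0.099, 0.995, -0.0]
force: [-3.1, -0.2, 7.2]
gripper_width: 0.1
gripper_force: 3.3
```

servo_tool:
  plan:
    - {"grip": 0,"x": 0,"y": 0,"z": 0.0005,"roll": 0}
    - {"grip": 0,"x": 0,"y": 0,"z": 0.0005,"roll": 0}

```text
time: 16.92
position: [492.5, 0.8, 106.4]
eef_rot: [-0.001, -0.099, 0.995, -0.0]
force: [-4.1, -0.5, 8.5]
gripper_width: 0.2
gripper_force: 3.8
```

servo_tool:
  plan:
    - {"grip": 0,"x": 0,"y": 0,"z": 0.0005,"roll": 0}
    - {"grip": 0,"x": 0,"y": 0,"z": 0.0005,"roll": 0}

```text
time: 17.08
position: [492.3, 0.8, 105.9]
eef_rot: [-0.001, -0.099, 0.995, -0.0]
force: [-5.3, 0.1, 9.4]
gripper_width: -0.3
gripper_force: 4.4
```

servo_tool:
  plan:
    - {"grip": 0,"x": 0.001,"y": 0,"z": 0.0003,"roll": 0}
    - {"grip": 0,"x": 0.001,"y": 0,"z": 0.0005,"roll": 0}

```text
time: 17.25
position: [492.1, 0.7, 105.6]
eef_rot: [0.0, -0.099, 0.995, -0.0]
force: [-2.2, -1.1, 9.5]
gripper_width: 0.0
gripper_force: 4.6
```

servo_tool:
  plan:
    - {"grip": 0,"x": 0.0003,"y": 0,"z": 0.0005,"roll": 0}
    - {"grip": 0,"x": 0.0003,"y": 0,"z": 0.0005,"roll": 0}

```text
time: 17.42
position: [491.8, 0.7, 105.2]
eef_rot: [0.0, -0.099, 0.995, -0.0]
force: [-4.4, -0.2, 9.3]
gripper_width: 0.1
gripper_force: 4.5
```

servo_tool:
  plan:
    - {"grip": 0,"x": 0.0006,"y": 0,"z": 0.0005,"roll": 0}
    - {"grip": 0,"x": 0.0006,"y": 0,"z": 0.0005,"roll": 0}

```text
time: 17.58
position: [491.5, 0.6, 104.7]
eef_rot: [0.0, -0.099, 0.995, -0.0]
force: [-2.2, -0.5, 7.8]
gripper_width: -0.1
gripper_force: 3.9
```

servo_tool:
  plan:
    - {"grip": 0,"x": 0.0003,"y": 0,"z": 0.0005,"roll": 0}
    - {"grip": 0,"x": 0.0003,"y": 0,"z": 0.0005,"roll": 0}

```text
time: 17.75
position: [491.1, 0.6, 104.1]
eef_rot: [0.0, -0.099, 0.995, -0.0]
force: [-1.8, -1.2, 5.0]
gripper_width: -0.1
gripper_force: 2.6
```

servo_tool:
  plan:
    - {"grip": 0,"x": 0.0002,"y": 0,"z": 0.0005,"roll": 0}
    - {"grip": 0,"x": 0.0002,"y": 0,"z": 0.0005,"roll": 0}

```text
time: 17.92
position: [490.8, 0.5, 103.4]
eef_rot: [0.0, -0.099, 0.995, -0.0]
force: [-1.6, -0.5, 3.3]
gripper_width: -0.2
gripper_force: 1.9
```

servo_tool:
  plan:
    - {"grip": 0,"x": 0.0002,"y": 0,"z": 0.0004,"roll": 0}
    - {"grip": 0,"x": 0.0002,"y": 0,"z": 0.0004,"roll": 0}

```text
time: 18.08
position: [490.5, 0.4, 102.9]
eef_rot: [-0.0, -0.099, 0.995, -0.0]
force: [-1.7, 0.2, 4.4]
gripper_width: -0.2
gripper_force: 2.3
```

servo_tool:
  plan:
    - {"grip": 0,"x": 0,"y": 0,"z": 0.0003,"roll": 0}
    - {"grip": 0,"x": 0,"y": 0,"z": 0.0003,"roll": 0}

```text
time: 18.25
position: [490.3, 0.4, 102.5]
eef_rot: [-0.0, -0.099, 0.995, -0.0]
force: [-3.1, -0.8, 2.6]
gripper_width: 0.1
gripper_force: 1.9
```

servo_tool:
  plan:
    - {"grip": 0,"x": 0.0005,"y": 0,"z": 0.0004,"roll": 0}
    - {"grip": 0,"x": 0.0005,"y": 0,"z": 0.0004,"roll": 0}

```text
time: 18.42
position: [490.3, 0.4, 102.1]
eef_rot: [0.0, -0.099, 0.995, 0.0]
force: [-0.3, -0.8, 0.4]
gripper_width: 0.1
gripper_force: 0.0
```

servo_tool:
  plan:
    - {"grip": 0,"x": 0,"y": 0,"z": -0.001,"roll": 0}
    - {"grip": 0,"x": 0,"y": 0,"z": -0.003,"roll": 0}
    - {"grip": 0,"x": 0,"y": 0,"z": -0.003,"roll": 0}
    - {"grip": 0,"x": 0,"y": 0,"z": -0.003,"roll": 0}

```text
time: 18.75
position: [490.4, 0.4, 105.3]
eef_rot: [0.0, -0.099, 0.995, 0.0]
force: [-0.2, 0.2, 0.1]
gripper_width: 0.2
gripper_force: 0.0
```

No contact after easing off 3 mm, so the lid is holding. I back away and check it numerically.

servo_tool:
  plan:
    - {"grip": 0,"x": 0,"y": 0,"z": -0.02,"roll": 0}
    - {"grip": 0,"x": 0,"y": 0,"z": -0.05,"roll": 0}
    - {"grip": 0,"x": 0,"y": 0,"z": -0.085,"roll": 0}
    - {"grip": 0,"x": 0,"y": 0,"z": -0.12,"roll": 0}
    - {"grip": 0,"x": 0,"y": 0,"z": -0.12,"roll": 0}
    - {"grip": 0,"x": 0,"y": 0,"z": -0.12,"roll": 0}

```text
time: 19.25
position: [491.3, 0.4, 227.1]
eef_rot: [0.002, -0.099, 0.995, -0.0]
force: [0.2, -1.0, -0.9]
gripper_width: -0.1
gripper_force: 0.0
```

```bash
python3 - <<'E'
from h import *
X=np.array([.98,.198,0]);Y=np.array([-.198,.98,0]);H=np.array([562,14.5,63.])
for n in ("wrist","scene"):
    f=grab(n)
    for r in ctrl.outline_of(n,"lid_press")[:1]:
        ys,xs=np.nonzero(r["pixels"]);print(n,round(r["p"],2),xs.min(),xs.max(),ys.min(),ys.max())
    for th in (0,.06,.2,1.6):
        c,s=np.cos(th),np.sin(th)
        P=[]
        for x in(-95,0):
            for y in(-45,45):
                for z in(0,40):
                    P.append(proj(f,H+Y*y+X*(x*c+z*s)+np.array([0,0,-x*s+z*c])))
        P=np.array(P);print(th,P.min(0).round(),P.max(0).round())
print(ctrl.read_state()["force"])
E
```

```text
0 [206. 150.] [303. 248.]
0.06 [206. 151.] [304. 250.]
0.2 [204. 155.] [306. 254.]
1.6 [202. 231.] [307. 319.]
scene 0.69 228 275 168 212
0 [227. 168.] [274. 214.]
0.06 [227. 168.] [275. 212.]
0.2 [228. 166.] [275. 208.]
1.6 [238. 140.] [279. 186.]
[ 0.27742163 -0.20300069  0.16831169]
```

The lid outline matches the shut pose and the arm touches nothing, so I hand in.

```bash
python3 -c "
from rig import ctrl
print(ctrl.close_job())"
```

```text
the job is handed in; nothing more can be done
None
```

The small vial is fully home in the meter's well and the lid is clicked shut on its catch. The peak pressing force was about 11 N (limit 18 N), and the job was handed in at about 19 s; no verdict came back.

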